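Photometer check: set the wavelength by crank, hold the standard in the light path

TASK

Check the photometer with its amber glass standard. First turn the crank on its top until the red pointer stands at the green rider on the scale, and let go of the crank; then take the knob on the photometer's right side, draw the spring-loaded cell slide out until the amber-topped standard stands in line with the two red index lines, and keep it there: finish while still holding the knob, for the spring would pull the slide back. Never let the slide fly back, leave both standards in the slide and leave everything else on the bench where it stands.

Things in the scene. Friction and masses are not known exactly. Their poses are not given: they have to be found in the camera images.
- photometer: bench photometer, light grey over blue-grey, 150 (x) x 260 (y) x 100 (z) mm, fixed to the bench. Origin: centre of its underside; its x points to its rear, away from the robot, y to its left end, z up. Crank and scale are on the left half of its top, the open cell well is at the right rear of its top, the pull knob stands out of its right side
- crank_axis (a point): point on the upright axis of the crank, at the height of the middle of the crank's grip (143 mm above the bench)
- grip_mid (a point): middle of the crank's upright black grip: a cylinder 19 mm in diameter and 36 mm tall (z 123 to 159 mm) that spins freely on its own pin, 33 mm from the crank's axis, on a black disc 86 mm in diameter. Turning takes 1 to 2 N at the grip; the crank stays where it is left
- pointer_tip (a point): tip of the red pointer on the white scale. One full turn of the crank clockwise (seen from above) moves it 20 mm to the right (the photometer's -y), in proportion; anticlockwise moves it back. From its start it has to go about 30 to 70 mm to the right
- rider: green rider with a white line, clipped on the scale's front rail, fixed; axes as the photometer's. The pointer is set when its tip has the rider's y (in the photometer's frame), within 2.5 mm
- pull_knob: black spool-shaped knob on the end of the steel rod of the cell slide, at the photometer's right side, origin in its middle, 70 mm above the bench. Its axis runs along the photometer's y: waist 18 mm in diameter and 26 mm long between two flanges 30 mm in diameter and 5 mm thick. At rest its middle is 57 mm from the photometer's side; it is free all round. Pinch it from above across the waist
- cell_slide (a joint): how far the slide is drawn out, m: 0 at rest, 0.044 at the stop, straight along the photometer's -y (to its right). The spring pulls back with about 2 N at rest, 6.4 N at the stop
- beam (a point): where the light path crosses the cell well: in line with the red index lines, on the pocket floor's height. The light runs along the photometer's x
- amber_standard: glass standard with an amber (orange) top in a black frame, 12.5 x 12.5 x 45 mm, standing loose in a pocket (1 mm play each side) of the cell slide; origin at the centre of its underside, axes as the photometer's. The slide has three pockets 18 mm apart in a row along y: at rest the empty one is in the light path, and the amber standard is 18 or 36 mm to the left of it (+y)
- blue_standard: the same with a blue top, in the other pocket
- tip_box: pipette tip box with open lid, 108 x 133 x 97 mm, bystander; origin at its underside
- diluent_bottle: white bottle with blue cap, 52 mm in diameter, 107 mm tall, bystander; origin at its underside
- stain_bottle: brown bottle with red cap, 58 mm in diameter, 100 mm tall, bystander; origin at its underside
- bench_timer: white bench timer, 79 x 79 x 19 mm, bystander; origin at its underside

How it is judged:
By the outcome, as a careful person would: the job done as asked, in the order asked, and still so for the second after the job is handed in, while the arm keeps its last pose, push and grip.
It also fails if it takes over 69 s, if anything falls off the work surface, if the arm or the gripper's body presses on something with over 40 N, if the wrist force passes 120 N, or if a joint passes its speed limit or range.

ROBOT

A 6-joint arm with a two-finger parallel gripper is mounted at the origin on a cart in front of the work surface, level with it; the furniture and walls round the work are solid. World frame = base frame: x ahead of the robot, y to its left, z up, the work surface at z = 0. Lengths are in m, angles in rad, forces in N, time in s.
With the tool pointing down it reaches from about 0.35 to 0.85 m from the base axis. Payload 8.1 kg.
Tool frame: the origin (TCP) lies between the finger pads; the fingertips stand 11 mm ahead of it and the grasp point (between the pads) lies 8 mm behind it (robot.tips_ahead is the distance from the TCP to the fingertips, in m); z points along the fingers, y is the line along which they close (so a half turn about z gives the same grasp; the last joint's range is limited). The gripper opens to 93 mm and grips with 3 to 60 N. Pads are 15 mm wide; open, the fingers measure 128 mm over their backs; the gripper's body (75 mm by 188 mm) begins 65 mm behind the grasp point.
Start: joints at [1.201, 0.13, 1.488, -0, 1.523, -0.085], TCP at [0.169, 0.576, 0.23] pointing down, gripper open.
Joint ranges: [-2.96, 2.96], [-0.89, 2.26], [0.02, 2.5], [-1.34, 4.48], [0, 2.73], [-2.66, 2.66]. Speed limits (rad/s): [2.39, 2.39, 2.79, 3.14, 3.14, 3.14].

INTERFACE

Orientations are given as a rotation vector (axis times angle).
In Python, from plant import robot gives the robot as it stands. The module is installed in compiled form; this text tells all that it offers.
- The arm moves only by the tool move_arm, never from a script. Its argument "deltas" is one flat list of numbers, 7 for each row, row after row: the shift along the tool's x, y, z in m, then the turn, a rotation vector about the tool's x, y, z in rad, then the opening, from 0 (shut) to 1 (fully open). A call has 1 to 12 rows; each row is the pose to reach, as a shift and turn from the pose commanded when the call began, along the tool's axes at that moment; what a row does not reach only later rows make up. A row lasts 1/8 s, in which the tool goes at most 62.5 mm and 10.7 degrees, less where a joint would pass 70% of its speed; a pose out of reach is approached as far as the arm can. A call with a gripper value outside its range is refused whole. The fingers move at their own pace and stop on an object; "squeeze" is the grip in N (left out, the last holds). Time passes only in rows, so rows that repeat a pose let the fingers close. It gives the time, the measured TCP pose, the force, the opening and the grip force at its end, in the units of the state.
- robot.read_state(): the state, without advancing time (a new reading comes with each control period).
- robot.read_camera(name): name is "scene" or "side" or "wrist"; returns (picture, depth): 420x560x3 uint8, red, green, blue; 420x560 float32, m along the optical axis (not along the pixel's ray), 0 where there is no reading.
- robot.camera_model(name): a dict with "K" (3x3 intrinsics, pixels), "k1" (the pictures are not rectified: a ray, as slopes to the right and down, at radius r is drawn at 1 + k1 r^2 times it, then the intrinsics apply), "R" (3x3) and "t" (3): a world point X has camera coordinates R X + t; the wrist camera has in their place "tool_from_camera" (4x4, takes a point from camera to tool coordinates, whose origin is the TCP and whose axes are the flange's). Camera axes: x right, y down, z forward; pixel columns grow to the right and rows downward; lengths in m; the calibration is good to about 2 mm. A picture is of the moment at which its call begins: read the wrist's pose just before it. camera_model takes no time and is no camera call.
- robot.close_job(): hands the job in; it is judged then, once.
Trained networks look in the newest picture that a camera, given by its name, has taken for a name from the list of things; names that differ only in an ending like _2 or _b are one class to them, and where a whole thing is asked for, a point or a joint stands for the part that bears it (a point fixed in the world has none). Each returns a list of dicts, best first, with "confidence" (0 to 1); they miss things now and then, are a little off and sometimes report something else, mostly with a low value. They report only what shows in the picture. A call takes as long as a camera call.
- robot.recognise(camera, label): "uv" ([column, row] in pixels, amid what is visible of it).
The state is a dict: "t": time; "q": joint angles; "dq": joint speeds; "joint_torque": joint torques, N m; "tool_pos": TCP position; "orientation": TCP orientation; "force": force on the tool from outside, world axes, zero at the start; "wrist_torque": the same for the moment, N m; "opening": finger opening in m; "gripper_force": force on a finger pad.
Only numpy, scipy, OpenCV 4.12 (cv2) and the standard library are available. Lean on these libraries where they do the work, as an engineer would, in place of code of your own. Each camera call takes 0.05 s, during which the arm holds its last target. There are 200 camera calls.

## Working session

There is one attempt and no reset: what is moved stays moved. The work goes in short steps, Python scripts to look and compute and a tool call to move; the robot and the scene stay as the last step left them, time stands still between calls to the robot, and variables do not carry over. Pictures are saved under pics/ and viewed, at most 10 in all, crops included, and the job is handed in when it is done.

Besides the shell and the picture viewer there is one more tool, called as name(argument=value, ...), one argument or row to a line, values as JSON. move_arm: Moves the arm, as the interface text tells. Its arguments: {"type":"object","properties":{"deltas":{"type":"array","items":{"type":"number"}},"squeeze":{"type":"number"}},"required":["deltas"]}

```bash
mkdir -p pics; cat > h.py <<'E'
import numpy as np, cv2
from scipy.spatial.transform import Rotation as Ro
from plant import robot
def model(c):
    m=robot.camera_model(c)
    if c=="wrist":
        s=robot.read_state(); T=np.eye(4); T[:3,:3]=Ro.from_rotvec(s["orientation"]).as_matrix(); T[:3,3]=s["tool_pos"]
        W=T@np.array(m["tool_from_camera"])   # world from cam
    else:
        W=np.eye(4); R=np.array(m["R"]); W[:3,:3]=R.T; W[:3,3]=-R.T@np.array(m["t"])
    return np.array(m["K"]),float(m["k1"]),W
def ray(M,uv):
    K,k1,W=M
    p=cv2.undistortPoints(np.array([[uv]],float),K,np.array([k1,0,0,0,0.])).ravel()
    return W[:3,3], W[:3,:3]@np.array([p[0],p[1],1.])
def at_z(M,uv,z):
    o,d=ray(M,uv); return o+d*(z-o[2])/d[2]
def at_depth(M,uv,dep):
    u,v=np.round(uv).astype(int); w=dep[max(v-2,0):v+3,max(u-2,0):u+3]; w=w[w>0]
    if len(w)==0: return None
    o,d=ray(M,uv); return o+d*np.median(w)
def proj(M,X):
    K,k1,W=M; c=W[:3,:3].T@(np.array(X)-W[:3,3])
    p,_=cv2.projectPoints(c.reshape(1,3),np.zeros(3),np.zeros(3),K,np.array([k1,0,0,0,0.])); return p.ravel()
def snap(c,name=None):
    M=model(c); im,d=robot.read_camera(c)
    if name: cv2.imwrite("pics/"+name,im[:,:,::-1])
    return M,im,d
E
python3 - <<'E'
from h import *
np.set_printoptions(precision=4,suppress=True)
ims=[]
for c in ["scene","side"]:
    M,im,d=snap(c,c+"0.png"); print(c,M[2][:3,3])
    for l in ["photometer","crank_axis","grip_mid","pointer_tip","rider","pull_knob","amber_standard","blue_standard","tip_box","diluent_bottle","stain_bottle","bench_timer"]:
        for r in robot.recognise(c,l)[:2]:
            print(l,np.round(r["uv"]),round(r["confidence"],2),at_depth(M,r["uv"],d))
print(robot.read_state())
E
```

```text
scene [-0.3186 -0.9477  0.8299]
photometer [248. 217.] 0.94 [ 0.4302 -0.1923  0.104 ]
crank_axis [250. 216.] 0.56 [ 0.436  -0.1933  0.1043]
grip_mid [220. 176.] 0.39 [0.6447 0.1387 0.0063]
rider [248. 216.] 0.74 [ 0.4317 -0.1901  0.1035]
rider [383. 289.] 0.26 [ 0.4522 -0.5703  0.0635]
pull_knob [304. 238.] 0.72 [ 0.4835 -0.3283  0.0715]
pull_knob [247. 217.] 0.33 [ 0.429  -0.1892  0.1027]
amber_standard [266. 207.] 0.5 [ 0.5    -0.1905  0.0955]
tip_box [406. 256.] 0.86 [ 0.5449 -0.569   0.0948]
diluent_bottle [380. 292.] 0.92 [ 0.4484 -0.5641  0.0548]
diluent_bottle [298. 237.] 0.65 [ 0.4802 -0.3101  0.0671]
stain_bottle [349. 301.] 0.91 [ 0.3695 -0.5362  0.0701]
side [ 0.3775 -1.1286  0.8756]
photometer [280. 207.] 0.8 [ 0.4869 -0.2079  0.0969]
photometer [238. 297.] 0.28 [ 0.364  -0.4309  0.016 ]
crank_axis [281. 206.] 0.77 [ 0.4909 -0.1893  0.0873]
crank_axis [288. 203.] 0.18 [ 0.5088 -0.1915  0.0975]
pull_knob [287. 244.] 0.72 [ 0.4921 -0.3259  0.0762]
amber_standard [286. 201.] 0.48 [ 0.5047 -0.1896  0.1017]
tip_box [342. 323.] 0.75 [ 0.5739 -0.5791  0.0959]
diluent_bottle [289. 332.] 0.73 [ 0.467  -0.5773  0.0739]
stain_bottle [249. 325.] 0.69 [ 0.3864 -0.5475  0.0668]
bench_timer [239. 295.] 0.74 [ 0.3684 -0.4241  0.0148]
bench_timer [287. 246.] 0.3 [ 0.4904 -0.3372  0.0817]
{'t': 1.3, 'q': array([ 1.2006,  0.1304,  1.4882,  0.    ,  1.523 , -0.0854]), 'dq': array([ 0.0004, -0.0014,  0.0005,  0.0014, -0.0009,  0.0022]), 'joint_torque': array([  0.003 , -55.9754, -49.2052,   0.0769,   0.0224,  -0.    ]), 'tool_pos': array([0.1685, 0.5758, 0.2296]), 'orientation': array([-0.4458, -3.1098,  0.0001]), 'force': array([-1.0388,  0.1793, -0.3106]), 'wrist_torque': array([ 0.0117, -0.0036, -0.0545]), 'gripper_force': 0.0, 'opening': 0.09281449685598947}
```

View pics/scene0.png

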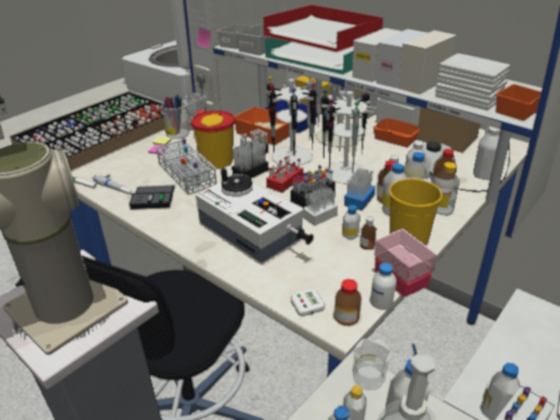

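View pics/side0.png

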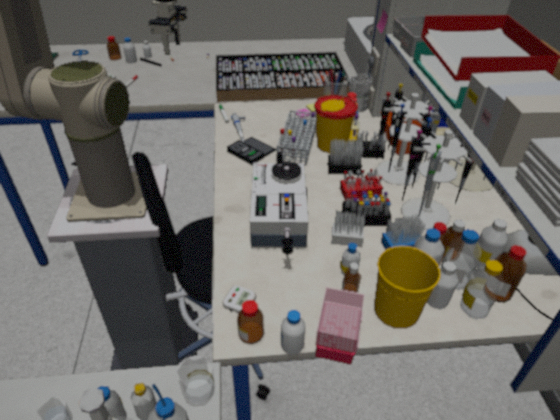

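The scene view shows the photometer around (250,215), with the crank disc at (237,183) and the knob at (303,238). In the side view the crank is at (287,171) and the knob at (287,243). Next I'll work out a viewpoint above it.

```bash
cat >> h.py <<'E'
np.set_printoptions(precision=4,suppress=True)
def delta(p,ang):
    """shift+turn (tool axes) to TCP p, tool down, tool y at world angle ang; from measured pose"""
    s=robot.read_state(); R=Ro.from_rotvec(s["orientation"]).as_matrix()
    y=np.array([np.cos(ang),np.sin(ang),0]); z=np.array([0,0,-1.]); T=np.c_[np.cross(y,z),y,z]
    return R.T@(np.array(p)-s["tool_pos"]), Ro.from_matrix(R.T@T).as_rotvec()
E
python3 - <<'E'
from h import *
for c,a in [("scene",((237,183,.125),(303,238,.07))),("side",((287,171,.125),(287,243,.07)))]:
    M=model(c)
    for u,v,z in a: print(c,at_z(M,(u,v),z))
print(robot.camera_model("wrist"))
print(delta((.45,-.13,.40),0.0))
E
```

```text
scene [ 0.5063 -0.0817  0.125 ]
scene [ 0.4818 -0.325   0.07  ]
side [ 0.5179 -0.0865  0.125 ]
side [ 0.4929 -0.3147  0.07  ]
{'K': array([[371.6692,   0.    , 277.3218],
       [  0.    , 371.6692, 212.7658],
       [  0.    ,   0.    ,   1.    ]]), 'k1': -0.09341356911367507, 'tool_from_camera': array([[ 0.0004, -0.9535, -0.3015,  0.0854],
       [ 1.    ,  0.0002,  0.0007, -0.0002],
       [-0.0006, -0.3015,  0.9535, -0.1542],
       [ 0.    ,  0.    ,  0.    ,  1.    ]])}
(array([-0.4684, -0.5983, -0.1704]), array([-0.0001,  0.    ,  1.286 ]))
```

move_arm(
  deltas=[-0.493,-0.581,-0.1,0,0,1.286,1,-0.493,-0.581,-0.1,0,0,1.286,1,-0.493,-0.581,-0.1,0,0,1.286,1,-0.493,-0.581,-0.1,0,0,1.286,1,-0.493,-0.581,-0.1,0,0,1.286,1,-0.493,-0.581,-0.1,0,0,1.286,1,-0.493,-0.581,-0.1,0,0,1.286,1,-0.493,-0.581,-0.1,0,0,1.286,1,-0.493,-0.581,-0.1,0,0,1.286,1,-0.493,-0.581,-0.1,0,0,1.286,1,-0.493,-0.581,-0.1,0,0,1.286,1,-0.493,-0.581,-0.1,0,0,1.286,1],
)

```text
t: 2.8
tool_pos: [0.4715, -0.1057, 0.3278]
orientation: [2.221, 2.22, 0.001]
force: [0.3, 1.1, 0.1]
opening: 0.0928
gripper_force: 0.0
```

```bash
python3 - <<'E'
from h import *
M,im,d=snap("wrist","w0.png")
for l in ["photometer","crank_axis","grip_mid","pointer_tip","rider","pull_knob","beam","amber_standard","blue_standard"]:
    for r in robot.recognise("wrist",l)[:2]:
        print(l,np.round(r["uv"],1),round(r["confidence"],2),at_depth(M,r["uv"],d))
cv2.imwrite("pics/w0b.png",cv2.resize(im[:,:,::-1],(800,600),interpolation=cv2.INTER_CUBIC))
E
```

```text
photometer [290.7 192.6] 0.97 [ 0.4853 -0.1195  0.0991]
photometer [235.5 158.4] 0.2 [ 0.4285 -0.0817  0.1064]
crank_axis [291.8 193.1] 0.66 [ 0.4864 -0.12    0.0992]
grip_mid [307.9 122.7] 0.68 [ 0.4971 -0.0427  0.1575]
rider [236.  163.2] 0.39 [ 0.4289 -0.0866  0.1063]
pull_knob [292.4 332.1] 0.9 [ 0.4902 -0.3067  0.0814]
beam [289.3 193.2] 0.77 [ 0.4838 -0.1201  0.0992]
amber_standard [309.8 249.7] 0.44 [ 0.5068 -0.1828  0.1049]
blue_standard [306.7 233.6] 0.59 [ 0.5029 -0.1638  0.1048]
```

View pics/w0b.png

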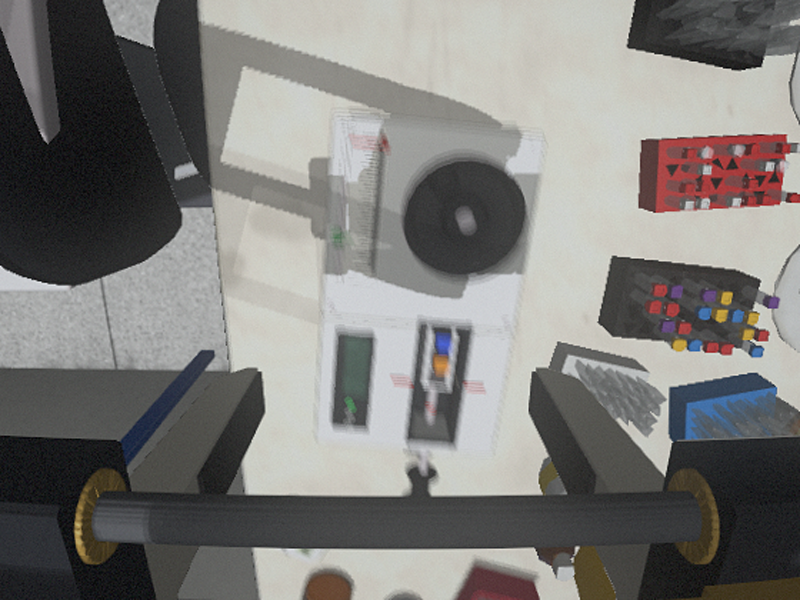

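The photometer is seen from above: crank disc around (465,217), red pointer (383,142), rider (337,236), amber standard (440,365) next to the index lines at (400–475,385), knob (422,478). It is blurred because the arm was still settling, so I'll retake it.

```bash
python3 - <<'E'
from h import *
M,im,d=snap("wrist"); print(robot.read_state()["tool_pos"])
for l in ["grip_mid","crank_axis","pointer_tip","rider","pull_knob","amber_standard","blue_standard"]:
    for r in robot.recognise("wrist",l)[:2]:
        print(l,np.round(r["uv"],1),round(r["confidence"],2),at_depth(M,r["uv"],d))
np.savez("w1.npz",im=im,d=d,K=M[0],k=M[1],W=M[2])
c=im[70:350,210:400]
cv2.imwrite("pics/w1.png",cv2.resize(c[:,:,::-1],None,fx=2.14,fy=2.14,interpolation=cv2.INTER_CUBIC))
E
```

```text
[ 0.4709 -0.1025  0.3275]
grip_mid [309.2 125.1] 0.63 [ 0.4973 -0.0413  0.1575]
rider [308.4 237. ] 0.58 [ 0.5041 -0.1642  0.1048]
rider [232.8 164.1] 0.43 [ 0.4248 -0.0842  0.1064]
pull_knob [293.3 333.9] 0.56 [ 0.4911 -0.306   0.0811]
amber_standard [308.  253.8] 0.71 [ 0.5042 -0.1839  0.1053]
blue_standard [308.  237.5] 0.72 [ 0.5037 -0.1649  0.1046]
blue_standard [212.6 387.7] 0.48 [ 0.3682 -0.4567  0.0156]
```

View pics/w1.png

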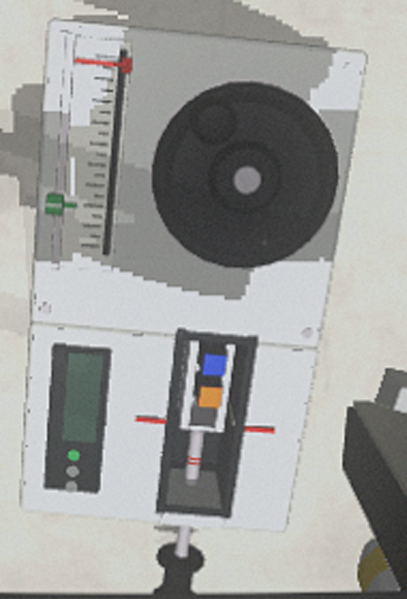

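Sharp view (crop pixels): grip top (212,123), crank hub (246,180), pointer from (75,60) to (130,66), rider line near (70,205), index lines (135,418)–(275,430), amber (210,397), blue (214,365), knob (180,565).

```bash
python3 - <<'E'
from h import *
z=np.load("w1.npz"); M=(z["K"],float(z["k"]),z["W"]); d=z["d"]
f=lambda p:np.array([210+p[0]/2.14,70+p[1]/2.14])
P={k:at_depth(M,f(p),d) for k,p in dict(grip=(212,123),hub=(246,180),discL=(165,180),tip=(76,61),pend=(122,65),rid=(55,205),ridline=(72,206),i1=(137,419),i2=(273,430),s1=(37,323),s2=(316,350),amber=(210,397),blue=(214,365),knob=(181,560)).items()}
for k,v in P.items(): print(k,v)
e=P["i2"]-P["i1"]; e2=P["s2"]-P["s1"]; y1,y2=np.arctan2(e[1],e[0]),np.arctan2(e2[1],e2[0]); print("yaw",y1,y2)
# edges of the body: side edge directions at z=.1
L=[at_z(M,f(p),.1) for p in ((50,20),(22,510),(365,55),(290,530))]; print(L)
for a,b in((0,1),(2,3)): q=L[a]-L[b]; print("yaw edge",np.arctan2(-q[0],q[1]))
yaw=y2; xa=np.array([np.cos(yaw),np.sin(yaw)]); ya=np.array([-xa[1],xa[0]])
for k in ("grip","hub","tip","pend","rid","ridline","amber","blue","i1","i2","knob"): print(k,"pf",xa@P[k][:2],ya@P[k][:2])
E
```

```text
grip [ 0.4972 -0.0433  0.1579]
hub [ 0.516  -0.0711  0.1246]
discL [ 0.4797 -0.0721  0.1188]
tip [ 0.4385 -0.0196  0.1001]
pend [ 0.4599 -0.0214  0.1032]
rid [ 0.4277 -0.086   0.1063]
ridline [ 0.4353 -0.0875  0.1006]
i1 [ 0.4667 -0.2014  0.0992]
i2 [ 0.5391 -0.2077  0.0995]
s1 [ 0.4158 -0.1481  0.0984]
s2 [ 0.5821 -0.1996  0.0004]
amber [ 0.5045 -0.1861  0.1049]
blue [ 0.506  -0.1683  0.105 ]
knob [ 0.4929 -0.306   0.0763]
yaw -0.08691187107995396 -0.30029520505242563
[array([ 0.4269, -0.0013,  0.1   ]), array([ 0.4031, -0.2568,  0.1   ]), array([ 0.5727, -0.0158,  0.1   ]), array([ 0.5522, -0.2696,  0.1   ])]
yaw edge -0.09289036302375654
yaw edge -0.08075527803995393
grip pf 0.48774152173335017 0.10575213096564738
hub pf 0.5139143488144912 0.08475422648481049
tip pf 0.42468579988424493 0.11100976766388987
pend pf 0.44561798576640965 0.11561793883541073
rid pf 0.43395981940083367 0.044365937517492036
ridline pf 0.4416718876120086 0.04516236115585814
amber pf 0.5369327770350238 -0.0285614857912487
blue pf 0.5331153484441954 -0.011093358786984378
i1 pf 0.5053928328048514 -0.054341413067360775
i2 pf 0.5764644187735475 -0.038941476248307384
knob pf 0.5613702353958915 -0.1464988285447715
```

move_arm(
  deltas=[0.059,0.026,0.08,0,0,0.087,0.5,0.059,0.026,0.1,0,0,0.087,0.5,0.059,0.026,0.13,0,0,0.087,0.5,0.059,0.026,0.16,0,0,0.087,0.5,0.059,0.026,0.18,0,0,0.087,0.5,0.059,0.026,0.189,0,0,0.087,0.5,0.059,0.026,0.189,0,0,0.087,0.5],
  squeeze=6,
)

```text
t: 4.58
tool_pos: [0.4967, -0.0445, 0.138]
orientation: [-2.315, -2.122, 0.001]
force: [-1.1, -0.4, 0.1]
opening: 0.0468
gripper_force: 0.0
```

move_arm(
  deltas=[0,0,0,0,0,0,0,0,0,0,0,0,0,0,0,0,0,0,0,0,0,0,0,0,0,0,0,0],
  squeeze=6,
)

```text
t: 5.08
tool_pos: [0.4976, -0.0447, 0.1389]
orientation: [2.315, 2.122, 0.001]
force: [1.1, 0.3, 1.9]
opening: 0.0188
gripper_force: 6.0
```

move_arm(
  deltas=[0.0046,0.0073,0,0,0,0,0,0.0072,0.0155,0,0,0,0,0,0.0076,0.0241,0,0,0,0,0,0.0057,0.0325,0,0,0,0,0,0.0017,0.0401,0,0,0,0,0,-0.0041,0.0465,0,0,0,0,0,-0.0114,0.0511,0,0,0,0,0,-0.0196,0.0537,0,0,0,0,0,-0.0282,0.0541,0,0,0,0,0,-0.0366,0.0522,0,0,0,0,0,-0.0442,0.0482,0,0,0,0,0,-0.0506,0.0424,0,0,0,0,0],
)

```text
t: 6.58
tool_pos: [0.5354, -0.0989, 0.1388]
orientation: [2.315, 2.122, 0.002]
force: [-0.5, 3.1, 6.8]
opening: 0.0189
gripper_force: 6.0
```

move_arm(
  deltas=[-0.0046,-0.0073,0,0,0,0,0,-0.0072,-0.0155,0,0,0,0,0,-0.0076,-0.0241,0,0,0,0,0,-0.0057,-0.0325,0,0,0,0,0,-0.0017,-0.0401,0,0,0,0,0,0.0041,-0.0465,0,0,0,0,0,0.0114,-0.0511,0,0,0,0,0,0.0196,-0.0537,0,0,0,0,0,0.0282,-0.0541,0,0,0,0,0,0.0366,-0.0522,0,0,0,0,0,0.0442,-0.0482,0,0,0,0,0,0.0506,-0.0424,0,0,0,0,0],
)

```text
t: 8.07
tool_pos: [0.497, -0.0449, 0.1387]
orientation: [2.315, 2.122, -0.002]
force: [0.6, -5.0, 6.9]
opening: 0.0188
gripper_force: 6.0
```

move_arm(
  deltas=[0.0046,0.0073,0,0,0,0,0,0.0072,0.0155,0,0,0,0,0,0.0076,0.0241,0,0,0,0,0,0.0057,0.0325,0,0,0,0,0,0.0017,0.0401,0,0,0,0,0,-0.0041,0.0465,0,0,0,0,0,-0.0114,0.0511,0,0,0,0,0,-0.0196,0.0537,0,0,0,0,0,-0.0282,0.0541,0,0,0,0,0,-0.0366,0.0522,0,0,0,0,0,-0.0442,0.0482,0,0,0,0,0,-0.0506,0.0424,0,0,0,0,0],
)

```text
t: 9.57
tool_pos: [0.535, -0.0991, 0.1384]
orientation: [2.315, 2.122, -0.0]
force: [2.0, 0.4, 5.7]
opening: 0.0187
gripper_force: 6.0
```

move_arm(
  deltas=[-0.0046,-0.0073,0,0,0,0,0,-0.0072,-0.0155,0,0,0,0,0,-0.0076,-0.0241,0,0,0,0,0,-0.0057,-0.0325,0,0,0,0,0,-0.0017,-0.0401,0,0,0,0,0,0.0041,-0.0465,0,0,0,0,0,0.0114,-0.0511,0,0,0,0,0,0.0196,-0.0537,0,0,0,0,0,0.0282,-0.0541,0,0,0,0,0,0.0366,-0.0522,0,0,0,0,0,0.0442,-0.0482,0,0,0,0,0,0.0506,-0.0424,0,0,0,0,0],
)

```text
t: 11.08
tool_pos: [0.4964, -0.0445, 0.1384]
orientation: [-2.316, -2.123, 0.002]
force: [0.6, -2.4, 7.4]
opening: 0.0186
gripper_force: 6.0
```

move_arm(
  deltas=[0.0046,0.0073,0,0,0,0,0,0.0072,0.0155,0,0,0,0,0,0.0076,0.0241,0,0,0,0,0,0.0057,0.0325,0,0,0,0,0,0.0017,0.0401,0,0,0,0,0,-0.0041,0.0465,0,0,0,0,0,-0.0114,0.0511,0,0,0,0,0,-0.0196,0.0537,0,0,0,0,0,-0.0282,0.0541,0,0,0,0,0,-0.0366,0.0522,0,0,0,0,0,-0.0442,0.0482,0,0,0,0,0,-0.0506,0.0424,0,0,0,0,0],
)

```text
t: 12.58
tool_pos: [0.5332, -0.0985, 0.137]
orientation: [-2.314, -2.121, 0.003]
force: [0.8, 0.1, 0.1]
opening: 0.0006
gripper_force: 0.0
```

move_arm(
  deltas=[-0.0046,-0.0073,0,0,0,0,0,-0.0072,-0.0155,0,0,0,0,0,-0.0076,-0.0241,0,0,0,0,0,-0.0057,-0.0325,0,0,0,0,0,-0.0017,-0.0401,0,0,0,0,0,0.0041,-0.0465,0,0,0,0,0,0.0114,-0.0511,0,0,0,0,0,0.0196,-0.0537,0,0,0,0,0,0.0282,-0.0541,0,0,0,0,0,0.0366,-0.0522,0,0,0,0,0,0.0442,-0.0482,0,0,0,0,0,0.0506,-0.0424,0,0,0,0,0],
)

```text
t: 14.08
tool_pos: [0.4975, -0.044, 0.1382]
orientation: [2.316, 2.123, 0.0]
force: [-0.6, -0.9, -0.2]
opening: 0.0003
gripper_force: 0.0
```

The grip slipped out during the third turn, so I'll rise and look.

move_arm(
  deltas=[0,0,-0.06,0,0,0,0,-0.02,-0.01,-0.12,0,0,0,0.5,-0.06,-0.026,-0.15,0,0,0,0.5,-0.06,-0.026,-0.15,0,0,0,0.5,-0.06,-0.026,-0.15,0,0,0,0.5,-0.06,-0.026,-0.15,0,0,0,0.5],
)

```text
t: 14.82
tool_pos: [0.4656, -0.1011, 0.2865]
orientation: [-2.313, -2.122, 0.002]
force: [0.0, 0.7, 0.5]
opening: 0.0443
gripper_force: 0.0
```

```bash
python3 - <<'E'
from h import *
M,im,d=snap("wrist"); print(robot.read_state()["tool_pos"])
np.savez("w2.npz",im=im,d=d,K=M[0],k=M[1],W=M[2])
for l in ["grip_mid","pointer_tip","rider"]:
    for r in robot.recognise("wrist",l)[:2]:
        print(l,np.round(r["uv"],1),round(r["confidence"],2),at_depth(M,r["uv"],d))
print(proj(M,(.516,-.071,.125)))
c=im[30:330,190:410]
cv2.imwrite("pics/w2.png",cv2.resize(c[:,:,::-1],None,fx=2,fy=2,interpolation=cv2.INTER_CUBIC))
E
```

```text
[ 0.4656 -0.1011  0.2866]
grip_mid [377.8 154.9] 0.67 [ 0.5449 -0.0659  0.1574]
pointer_tip [257.2 152.2] 0.6 [ 0.449  -0.064   0.1007]
[334.5402 157.8197]
```

View pics/w2.png

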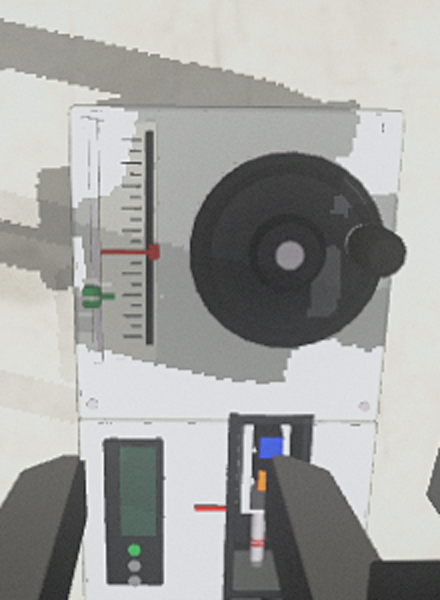

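Pointer line at (100–155,252), rider line at (115,296), grip top at (381,252), hub (290,255). I'll measure the remaining turn.

```bash
cat >> h.py <<'E'
YAW=-0.087; XA=np.array([np.cos(YAW),np.sin(YAW)]); YA=np.array([-XA[1],XA[0]])
def pf(p): return np.array([XA@p[:2],YA@p[:2],p[2]])
E
python3 - <<'E'
from h import *
z=np.load("w2.npz"); M=(z["K"],float(z["k"]),z["W"]); d=z["d"]; im=z["im"].astype(int)
f=lambda p:(190+p[0]/2,30+p[1]/2)
for k,(p,h) in dict(grip=((382,252),.159),hub=((290,255),.125),tip=((103,252),.1005),tipm=((130,252),.1005),rid=((92,296),.106),ridl=((114,296),.101),i1=((200,507),.0993)).items():
    q=at_z(M,f(p),h); print(k,q,at_depth(M,f(p),d),pf(q))
h=cv2.cvtColor(z["im"],cv2.COLOR_RGB2HSV)
E
```

```text
grip [ 0.547  -0.0666  0.159 ] [ 0.5473 -0.0668  0.1578] [ 0.5507 -0.0188  0.159 ]
hub [ 0.5164 -0.0708  0.125 ] [ 0.5164 -0.0708  0.1247] [ 0.5206 -0.0256  0.125 ]
tip [ 0.4343 -0.0663  0.1005] [ 0.4345 -0.066   0.1024] [ 0.4384 -0.0283  0.1005]
tipm [ 0.4466 -0.0674  0.1005] [ 0.4468 -0.067   0.103 ] [ 0.4508 -0.0283  0.1005]
rid [ 0.4276 -0.0852  0.106 ] [ 0.4277 -0.085   0.107 ] [ 0.4333 -0.0477  0.106 ]
ridl [ 0.4371 -0.0871  0.101 ] [ 0.4371 -0.0872  0.1008] [ 0.443  -0.0488  0.101 ]
i1 [ 0.4688 -0.201   0.0993] [ 0.4688 -0.2007  0.0997] [ 0.4845 -0.1595  0.0993]
```

move_arm(
  deltas=[0.03,0.06,0.02,0,0,0,0.5,0.042,0.0794,0.05,0,0,0,0.5,0.042,0.0794,0.09,0,0,0,0.5,0.042,0.0794,0.12,0,0,0,0.5,0.042,0.0794,0.146,0,0,0,0.5,0.042,0.0794,0.146,0,0,0,0.5,0.042,0.0794,0.146,0,0,0,0,0.042,0.0794,0.146,0,0,0,0,0.042,0.0794,0.146,0,0,0,0],
  squeeze=12,
)

```text
t: 16.15
tool_pos: [0.5494, -0.0672, 0.1435]
orientation: [2.315, 2.122, 0.002]
force: [0.3, -0.7, -0.1]
opening: 0.0207
gripper_force: 0.0
```

move_arm(
  deltas=[0,0,0,0,0,0,0,0,0,0,0,0,0,0],
)

```text
t: 16.4
tool_pos: [0.5498, -0.0672, 0.1434]
orientation: [2.314, 2.121, 0.003]
force: [3.5, 0.4, 4.6]
opening: 0.0187
gripper_force: 12.0
```

move_arm(
  deltas=[-0.0085,0.0008,0,0,0,0,0,-0.017,-0.0007,0,0,0,0,0,-0.0248,-0.0044,0,0,0,0,0,-0.0314,-0.0099,0,0,0,0,0,-0.0364,-0.017,0,0,0,0,0,-0.0393,-0.0251,0,0,0,0,0,-0.0401,-0.0336,0,0,0,0,0,-0.0386,-0.0421,0,0,0,0,0,-0.0349,-0.0499,0,0,0,0,0,-0.0294,-0.0565,0,0,0,0,0,-0.0223,-0.0615,0,0,0,0,0,-0.0142,-0.0644,0,0,0,0,0],
)

```text
t: 17.9
tool_pos: [0.4844, -0.0759, 0.1434]
orientation: [2.314, 2.121, 0.003]
force: [6.5, -0.3, 3.8]
opening: 0.0189
gripper_force: 12.0
```

move_arm(
  deltas=[0.0085,-0.0008,0,0,0,0,0,0.017,0.0007,0,0,0,0,0,0.0248,0.0044,0,0,0,0,0,0.0314,0.0099,0,0,0,0,0,0.0364,0.017,0,0,0,0,0,0.0393,0.0251,0,0,0,0,0,0.0401,0.0336,0,0,0,0,0,0.0386,0.0421,0,0,0,0,0,0.0349,0.0499,0,0,0,0,0,0.0294,0.0565,0,0,0,0,0,0.0223,0.0615,0,0,0,0,0,0.0142,0.0644,0,0,0,0,0],
)

```text
t: 19.4
tool_pos: [0.5498, -0.0669, 0.1433]
orientation: [2.315, 2.123, 0.003]
force: [0.8, 1.8, 8.2]
opening: 0.0189
gripper_force: 12.0
```

move_arm(
  deltas=[0,0,0,0,0,0,0.5,0,0,0,0,0,0,0.5,0,0,-0.04,0,0,0,0.5,-0.03,-0.06,-0.1,0,0,0,0.5,-0.042,-0.079,-0.146,0,0,0,0.5,-0.042,-0.079,-0.146,0,0,0,0.5,-0.042,-0.079,-0.146,0,0,0,0.5,-0.042,-0.079,-0.146,0,0,0,0.5],
)

```text
t: 20.4
tool_pos: [0.4659, -0.1015, 0.2861]
orientation: [-2.313, -2.121, 0.002]
force: [0.3, 0.4, -0.6]
opening: 0.0468
gripper_force: 0.0
```

```bash
python3 - <<'E'
from h import *
M,im,d=snap("wrist"); print(robot.read_state()["tool_pos"])
np.savez("w3.npz",im=im,d=d,K=M[0],k=M[1],W=M[2])
c=im[120:320,200:400]
cv2.imwrite("pics/w3.png",cv2.resize(c[:,:,::-1],None,fx=3,fy=3,interpolation=cv2.INTER_CUBIC))
E
```

```text
[ 0.4658 -0.1014  0.2859]
```

View pics/w3.png

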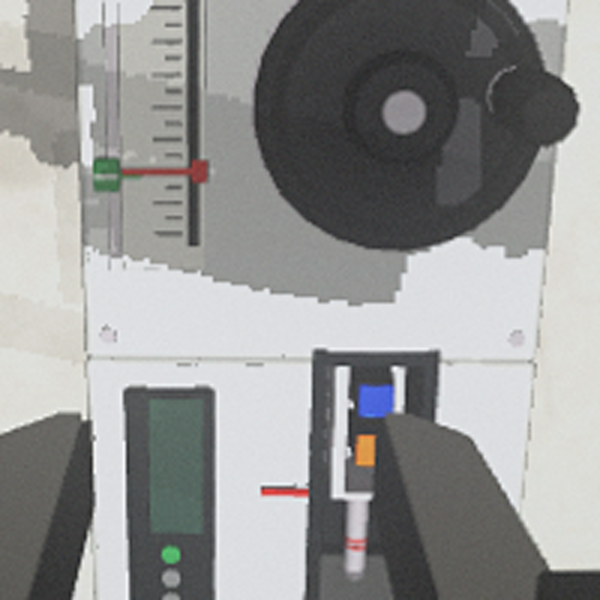

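The pointer (120–208,171) stands nearly at the rider's white line (107,175).

```bash
python3 - <<'E'
from h import *
z=np.load("w3.npz"); M=(z["K"],float(z["k"]),z["W"]); d=z["d"]
f=lambda p:(200+p[0]/3,120+p[1]/3)
for k,p in dict(tip=(128,171.5),tipm=(150,171.5),rid=(107,175.5),ridb=(107,174)).items():
    q=at_depth(M,f(p),d); print(k,q,pf(q), [round(pf(at_z(M,f(p),h))[1],4) for h in(.1,.103,.106,.109)])
E
```

```text
tip [ 0.4337 -0.0859  0.1031] [ 0.4395 -0.0479  0.1031] [np.float64(-0.0485), np.float64(-0.0479), np.float64(-0.0472), np.float64(-0.0466)]
tipm [ 0.4403 -0.0869  0.1011] [ 0.4462 -0.0483  0.1011] [np.float64(-0.0485), np.float64(-0.0479), np.float64(-0.0472), np.float64(-0.0466)]
rid [ 0.4276 -0.0858  0.1067] [ 0.4334 -0.0483  0.1067] [np.float64(-0.0498), np.float64(-0.0491), np.float64(-0.0485), np.float64(-0.0478)]
ridb [ 0.4276 -0.0854  0.1065] [ 0.4334 -0.0479  0.1065] [np.float64(-0.0493), np.float64(-0.0487), np.float64(-0.048), np.float64(-0.0474)]
```

move_arm(
  deltas=[-0.06,0.02,0.02,0,0,0,0.8,-0.12,0.04,0.04,0,0,0,0.8,-0.165,0.045,0.066,0,0,0,0.8,-0.165,0.045,0.066,0,0,0,0.8,-0.165,0.045,0.066,0,0,0,0.8,-0.165,0.045,0.066,0,0,0,0.8],
)

```text
t: 21.2
tool_pos: [0.4974, -0.2692, 0.2227]
orientation: [2.314, 2.124, 0.001]
force: [0.2, 0.3, -0.2]
opening: 0.0747
gripper_force: 0.0
```

```bash
python3 - <<'E'
from h import *
M,im,d=snap("wrist"); s=robot.read_state()["tool_pos"];print(s,pf(s))
np.savez("w4.npz",im=im,d=d,K=M[0],k=M[1],W=M[2])
for l in ["pull_knob","amber_standard","blue_standard"]:
    for r in robot.recognise("wrist",l)[:2]:
        q=at_depth(M,r["uv"],d); print(l,np.round(r["uv"],1),round(r["confidence"],2),q,pf(q))
cv2.imwrite("pics/w4.png",cv2.resize(im[:,:,::-1],(800,600),interpolation=cv2.INTER_CUBIC))
E
```

```text
[ 0.4974 -0.2693  0.223 ] [ 0.519 -0.225  0.223]
pull_knob [275.9 259.7] 0.66 [ 0.4909 -0.3221  0.0778] [ 0.517  -0.2782  0.0778]
amber_standard [280.1 100.5] 0.76 [ 0.5055 -0.1878  0.1055] [ 0.5199 -0.1432  0.1055]
amber_standard [276.2  74.8] 0.66 [ 0.5043 -0.1702  0.1052] [ 0.5172 -0.1258  0.1052]
blue_standard [277.9  74.1] 0.92 [ 0.5055 -0.1699  0.1051] [ 0.5183 -0.1253  0.1051]
blue_standard [248.1 106.3] 0.39 [ 0.4822 -0.1899  0.0995] [ 0.4969 -0.1473  0.0995]
```

View pics/w4.png

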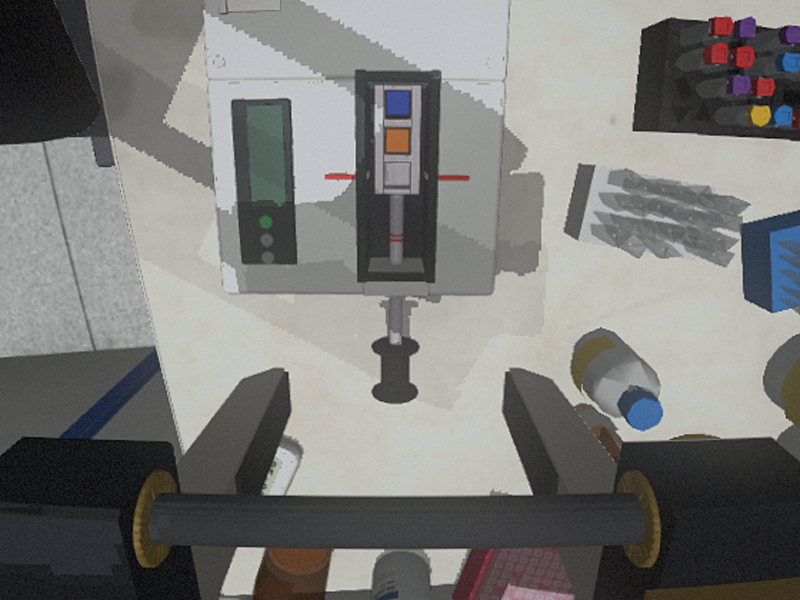

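Knob waist is at (395,370), amber (398,140), blue (398,103), index lines at y ≈ 177. Quick check of the index position and the nearby bottle's height.

```bash
python3 - <<'E'
from h import *
z=np.load("w4.npz"); M=(z["K"],float(z["k"]),z["W"]); d=z["d"]
for k,p in dict(i1=(338,177),i2=(455,178),bottlecap=(640,408),b2=(600,350),timer=(285,460),knob=(395,371),fl=(395,345),fr=(395,394),amber=(398,141)).items():
    q=at_depth(M,(p[0]*.7,p[1]*.7),d); print(k,q,pf(q))
E
```

```text
i1 [ 0.4725 -0.2016  0.1002] [ 0.4883 -0.1598  0.1002]
i2 [ 0.5321 -0.2072  0.1003] [ 0.5481 -0.1602  0.1003]
bottlecap [ 0.6408 -0.3552  0.0906] [ 0.6692 -0.2981  0.0906]
b2 [ 0.6342 -0.3377  0.0372] [ 0.6611 -0.2813  0.0372]
timer [ 0.3949 -0.4209  0.0157] [ 0.4299 -0.385   0.0157]
knob [ 0.4914 -0.3221  0.0778] [ 0.5175 -0.2782  0.0778]
fl [ 0.4927 -0.3065  0.0739] [ 0.5175 -0.2625  0.0739]
fr [ 0.4902 -0.3367  0.0801] [ 0.5176 -0.2928  0.0801]
amber [ 0.5046 -0.1865  0.1051] [ 0.5189 -0.142   0.1051]
```

move_arm(
  deltas=[-0.0535,-0.0015,0.03,0,0,0,0.6,-0.0535,-0.0015,0.06,0,0,0,0.6,-0.0535,-0.0015,0.07,0,0,0,0.6],
)

```text
t: 21.78
tool_pos: [0.4896, -0.3227, 0.1503]
orientation: [-2.314, -2.12, 0.001]
force: [0.3, 0.0, 0.4]
opening: 0.0564
gripper_force: 0.0
```

move_arm(
  deltas=[0,0.001,0.04,0,0,0,0.6,0,0.001,0.07,0,0,0,0.6,0,0.001,0.09,0,0,0,0.6,0,0.001,0.09,0,0,0,0.6,0,0.001,0.09,0,0,0,0,0,0.001,0.09,0,0,0,0,0,0.001,0.09,0,0,0,0,0,0.001,0.09,0,0,0,0,0,0.001,0.09,0,0,0,0],
  squeeze=25,
)

```text
t: 22.9
tool_pos: [0.4918, -0.3238, 0.0625]
orientation: [2.316, 2.122, 0.0]
force: [-0.5, -0.1, 1.5]
opening: 0.0177
gripper_force: 25.0
```

move_arm(
  deltas=[-0.002,0,0,0,0,0,0,-0.004,0,0,0,0,0,0,-0.006,0,0,0,0,0,0,-0.008,0,0,0,0,0,0,-0.01,0,0,0,0,0,0,-0.012,0,0,0,0,0,0,-0.014,0,0,0,0,0,0,-0.016,0,0,0,0,0,0,-0.018,0,0,0,0,0,0,-0.018,0,0,0,0,0,0,-0.018,0,0,0,0,0,0],
)

```text
t: 24.28
tool_pos: [0.4901, -0.3417, 0.0623]
orientation: [2.316, 2.123, -0.0]
force: [-0.1, 2.4, 5.1]
opening: 0.0172
gripper_force: 25.0
```

```bash
python3 - <<'E'
from h import *
M,im,d=snap("wrist"); s=robot.read_state();print(s["tool_pos"],pf(s["tool_pos"]),s["force"],s["opening"])
np.savez("w5.npz",im=im,d=d,K=M[0],k=M[1],W=M[2])
for l in ["amber_standard","blue_standard"]:
    for r in robot.recognise("wrist",l)[:2]:
        q=at_depth(M,r["uv"],d); print(l,np.round(r["uv"],1),round(r["confidence"],2),q,pf(q))
print(proj(M,(.503,-.204,.1)))
cv2.imwrite("pics/w5.png",cv2.resize(im[:,:,::-1],(800,600),interpolation=cv2.INTER_CUBIC))
E
```

```text
[ 0.4901 -0.3417  0.0623] [ 0.5179 -0.2978  0.0623] [-0.132   3.1585  4.8598] 0.017079506736200064
[284.0335 -99.159 ]
```

View pics/w5.png

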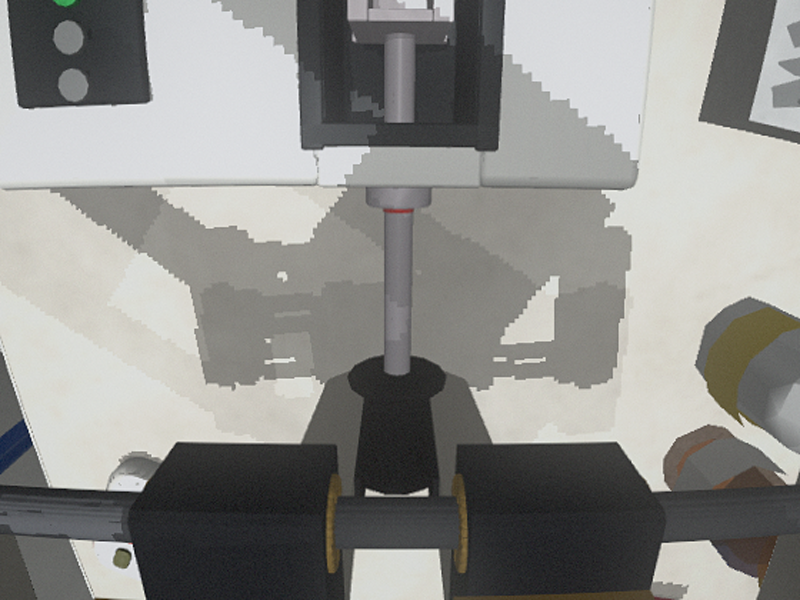

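The hand holds the waist, and the rod is drawn out with its red ring just clear of the bushing at (398,211). The slide's front edge is at (400,40). Now to check the amount drawn and the opening drift.

```bash
python3 - <<'E'
from h import *
for n,pts in (("w4.npz",((398,190),(398,195),(395,341),(397,237),(397,241))),("w5.npz",((398,22),(398,28),(398,38),(398,43),(398,371),(398,211)))):
    z=np.load(n); M=(z["K"],float(z["k"]),z["W"]); d=z["d"]
    for p in pts:
        q=at_depth(M,(p[0]*.7,p[1]*.7),d); print(n,p,pf(q), [round(pf(at_z(M,(p[0]*.7,p[1]*.7),h))[1],4) for h in (.06,.07,.08)])
for c in("scene","side"):
    M,im,d=snap(c); np.savez(c+"5.npz",im=im)
    hsv=cv2.cvtColor(im,cv2.COLOR_RGB2HSV).astype(int); H,S,V=hsv[...,0],hsv[...,1],hsv[...,2]
    u0,v0=proj(M,(.503,-.2,.105)).astype(int)
    for nm,m in(("amber",(H>8)&(H<22)&(S>120)&(V>90)),("blue",(H>105)&(H<130)&(S>110)),("red",((H<6)|(H>174))&(S>90)&(V>80))):
        ys,xs=np.nonzero(m[v0-25:v0+25,u0-25:u0+25]); 
        if len(xs): q=at_z(M,(xs.mean()+u0-25,ys.mean()+v0-25),.105 if nm!="red" else .1); print(c,nm,len(xs),pf(q))
s=robot.read_state(); print(s["t"],s["opening"],s["force"],s["tool_pos"])
E
```

```text
w4.npz (398, 190) [ 0.519  -0.1677  0.0863] [np.float64(-0.1702), np.float64(-0.1692), np.float64(-0.1683)]
w4.npz (398, 195) [ 0.5191 -0.1717  0.0734] [np.float64(-0.1731), np.float64(-0.1721), np.float64(-0.171)]
w4.npz (395, 341) [ 0.5175 -0.2603  0.0729] [np.float64(-0.2654), np.float64(-0.2614), np.float64(-0.2575)]
w4.npz (397, 237) [ 0.5186 -0.1958  0.073 ] [np.float64(-0.1982), np.float64(-0.1964), np.float64(-0.1945)]
w4.npz (397, 241) [ 0.5186 -0.1982  0.0726] [np.float64(-0.2006), np.float64(-0.1987), np.float64(-0.1968)]
w5.npz (398, 22) [ 0.5174 -0.1877  0.0864] [np.float64(-0.1825), np.float64(-0.1845), np.float64(-0.1864)]
w5.npz (398, 28) [ 0.5174 -0.1875  0.0784] [np.float64(-0.1841), np.float64(-0.1859), np.float64(-0.1878)]
w5.npz (398, 38) [ 0.5174 -0.1889  0.0731] [np.float64(-0.1866), np.float64(-0.1883), np.float64(-0.19)]
w5.npz (398, 43) [ 0.5174 -0.19    0.073 ] [np.float64(-0.1879), np.float64(-0.1896), np.float64(-0.1912)]
w5.npz (398, 371) [ 0.5176 -0.2794  0.073 ] [np.float64(-0.2854), np.float64(-0.2808), np.float64(-0.2762)]
w5.npz (398, 211) [ 0.5175 -0.2323  0.0734] [np.float64(-0.2341), np.float64(-0.2327), np.float64(-0.2314)]
scene amber 25 [ 0.5174 -0.1586  0.105 ]
scene blue 29 [ 0.5164 -0.1409  0.105 ]
scene red 251 [ 0.6148 -0.0912  0.1   ]
side blue 12 [ 0.5233 -0.1716  0.105 ]
24.525 0.017305309432234375 [-0.2686  3.2491  4.8296] [ 0.49   -0.3416  0.0623]
```

```bash
python3 - <<'E'
from h import *
M=model("scene")
u0,v0=proj(M,(.503,-.2,.105)).astype(int); print(u0,v0)
for n,im in(("0",cv2.imread("pics/scene0.png")[:,:,::-1].copy()),("5",np.load("scene5.npz")["im"])):
    hsv=cv2.cvtColor(im,cv2.COLOR_RGB2HSV).astype(int); H,S,V=hsv[...,0],hsv[...,1],hsv[...,2]
    w=np.zeros(H.shape,bool); w[v0-15:v0+15,u0-20:u0+20]=1
    for nm,m,h in(("amber",(H>8)&(H<22)&(S>120)&(V>90),.105),("blue",(H>105)&(H<130)&(S>110),.105),("red",((H<7)|(H>173))&(S>50),.1)):
        k,lab,st,ce=cv2.connectedComponentsWithStats((m&w).astype(np.uint8))
        for i in range(1,k):
            if st[i,4]>2: print(n,nm,st[i,4],ce[i],pf(at_z(M,ce[i],h)))
im=np.load("scene5.npz")["im"]; cv2.imwrite("pics/s5.png",cv2.resize(im[v0-45:v0+55,u0-60:u0+60,::-1],None,fx=6,fy=6,interpolation=cv2.INTER_CUBIC))
E
```

```text
269 204
0 amber 23 [265.6087 203.0435] [ 0.5171 -0.1416  0.105 ]
0 blue 23 [260.6522 201.087 ] [ 0.5147 -0.1255  0.105 ]
0 red 29 [279.4828 189.7586] [ 0.5934 -0.1153  0.1   ]
0 red 4 [263.5 201.5] [ 0.5236 -0.1265  0.1   ]
0 red 8 [263.  210.5] [ 0.4938 -0.1564  0.1   ]
5 amber 25 [270.24 205.48] [ 0.5174 -0.1586  0.105 ]
5 blue 29 [265.2069 203.0345] [ 0.5164 -0.1409  0.105 ]
5 red 29 [279.8621 189.7241] [ 0.5942 -0.1159  0.1   ]
5 red 6 [262.8333 210.6667] [ 0.493  -0.1566  0.1   ]
```

View pics/s5.png

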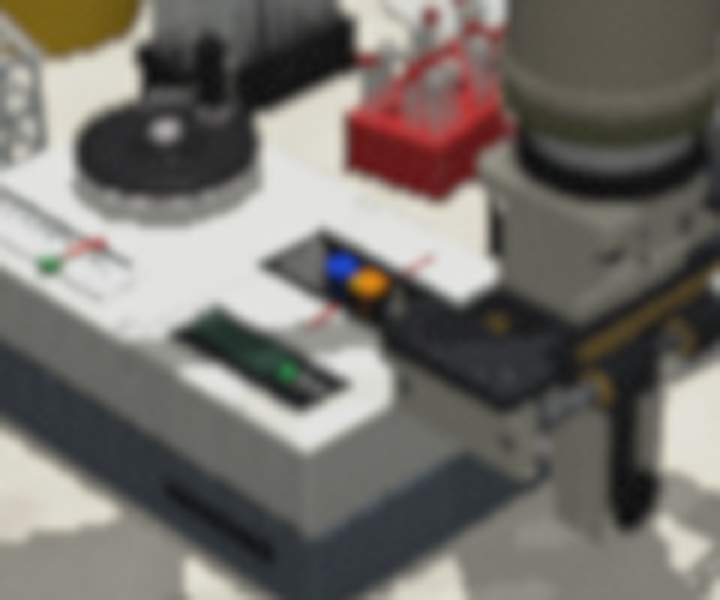

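The amber top (370,284) stands on the line through the two red index marks, (322,316) to (420,266). The pointer is still at the rider and the knob is still held, so I'll hand it in.

```bash
python3 -c "
from h import *
print(robot.close_job())"
```

```text
the job is handed in; nothing more can be done
None
```

The job is handed in. The pointer reads within about 0.5 mm of the rider and the crank is released. The slide is drawn out about 18 mm, so the amber standard stands in line with the index lines, and the gripper still holds the knob. The gripper lost the crank once partway through; I re-gripped it and finished the turn.

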